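Assemble a small sieve stack on its shaker

ROBOT

A 6-joint arm with a two-finger parallel gripper is mounted at the origin on the work surface; the furniture and walls round the work are solid. World frame = base frame: x ahead of the robot, y to its left, z up, the work surface at z = 0. Lengths are in m, angles in degrees, forces in N, time in s.
With the tool pointing down it reaches from about 0.375 to 0.9 m from the base axis. Payload 3.1 kg.
Tool frame: the origin (TCP) lies on the centre line of the jaws, within the pads' length; the fingertips stand 25 mm ahead of it and the grasp point (between the pads) lies 6 mm ahead of it; z points along the fingers, y is the line along which they close (so a half turn about z gives the same grasp; the last joint's range is limited). The gripper opens to 87 mm and grips with 3 to 60 N. Pads are 19 mm wide; open, the fingers measure 117 mm over their backs; the gripper's body (75 mm by 190 mm) begins 51 mm behind the grasp point.
Start: joints at [62.195, 30.224, 82.088, -0, 67.689, -10.227], TCP at [0.189, 0.596, 0.217] pointing down, gripper open.
Joint ranges: [-176.69, 176.69], [-43.24, 126.21], [12.49, 139.97], [-82, 262], [0, 151.66], [-163.58, 163.58]. Speed limits (degrees/s): [159.86, 159.86, 180, 180, 180, 180].

INTERFACE

Orientations are given as a 3x3 rotation matrix whose columns are the frame's x, y, z axes.
In Python, from rig import read_state, capture, camera_params, hand_in gives the robot as it stands.
- The arm moves only by the tool apply_moves, never from a script. Its argument "rows" is a list of rows, each an object of numbers: "x", "y", "z": the shift along the tool's x, y, z in mm; "rx", "ry", "rz": the turn, a rotation vector about the tool's x, y, z in units of 6 degrees (1.0 is 6 degrees); "claw": the closure in counts, from 0 (fully open) to 255 (shut). A call has 1 to 10 rows; each row is the pose to reach, as a shift and turn from the pose commanded when the call began, along the tool's axes at that moment; what a row does not reach only later rows make up. A row lasts 1/8 s, in which the tool goes at most 62.5 mm and 10.7 degrees, less where a joint would pass 70% of its speed; a pose out of reach is approached as far as the arm can. A call with a gripper value outside its range is refused whole. The fingers move at their own pace and stop on an object; the grip force is fixed at half the most. Time passes only in rows, so rows that repeat a pose let the fingers close. It gives the time, the measured TCP pose, the force, the opening and the grip force at its end, in the units of the state.
- read_state(): the state, without advancing time (a new reading comes with each control period).
- capture(name): name is "scene" or "top" or "wrist"; returns (picture, depth): 480x640x3 uint8, red, green, blue; 480x640 float32, m along the optical axis (not along the pixel's ray), 0 where there is no reading.
- camera_params(name): a dict with "fx", "fy", "cx", "cy" (pixels), "xyz" and "orientation" of the camera in the world. Camera axes: x right, y up, looking along -z (the intrinsics and any distortion apply to the point x, -y, -z); pixel columns grow to the right and rows downward; lengths in m; the calibration is good to about 2 mm. A picture is of the moment at which its call begins: read the wrist's pose just before it. camera_params takes no time and is no camera call; for the wrist camera it gives the pose at the moment of the call.
- hand_in(): hands the job in; it is judged then, once.
The state is a dict: "time_s": time; "joint_positions": joint angles; "qvel": joint speeds; "tau": joint torques, N m; "position": TCP position; "tcp_rot": TCP orientation; "force": force on the tool from outside, world axes, zero at the start; "moment": the same for the moment, N m; "opening": opening from 0.0 (shut) to 1.0 (fully open); "grasp_force": force on a finger pad.
Only numpy, scipy, OpenCV 4.12 (cv2) and the standard library are available. Lean on these libraries where they do the work, as an engineer would, in place of code of your own. Each camera call takes 0.05 s, during which the arm holds its last target. There are 200 camera calls.

TASK

Build the test-sieve stack on the sieve shaker, ready for a run: the receiving pan goes into the shaker's seat, the fine-mesh sieve on the pan, the coarse-mesh sieve on the fine one, and the lid on top, each set down, not dropped, and nested fully home on the piece below. Do not shift the blue-lidded sample jar or the measuring cone standing beside the sieves, and let go of everything at the end.

Things in the scene. Friction and masses are not known exactly. Their poses are not given: they have to be found in the camera images.
- pan_grip (a point): Receiving pan, the tallest piece: steel cup, no mesh, bare floor 50 mm down. 62 mm tall: a band 50 mm in diameter, 52 mm tall, on a 10 mm spigot (43 mm wide, tapering to 33 mm at the underside). Mouth 46.8 mm wide; the next piece's spigot drops in until its band rests on this rim. Point: on the axis, mid-band, 36 mm above the underside; z up. Hold the band, fingertips not below it. 130 g.
- fine_sieve_grip (a point): Fine-mesh sieve: its close gauze looks like an almost unbroken grey sheet, 13 mm under the rim. Steel, spigot and mouth just like the pan's, but lower: 50 mm band 38 mm tall on a 10 mm tapered spigot, 48 mm in all. Point: on the axis, mid-band, 29 mm above the underside; z up. Hold it across the band, fingertips not below the band's lower edge. About 130 g.
- coarse_sieve_grip (a point): Coarse-mesh sieve: an open see-through grid of wires 9 mm apart, 13 mm under the rim. Steel, spigot and mouth just like the pan's, but lower: 50 mm band 38 mm tall on a 10 mm tapered spigot, 48 mm in all. Point: on the axis, mid-band, 29 mm above the underside; z up. Hold it across the band, fingertips not below the band's lower edge. About 130 g.
- lid_knob (a point): Lid: steel disc 50 mm in diameter, 6 mm thick, the same 10 mm tapered spigot beneath and a black knob on top, 18 mm in diameter and 29 mm tall; 45 mm tall in all, about 90 g. Point: on the axis, mid-knob, 30.5 mm above the spigot's underside, 14.5 mm above the disc; z up. Hold it by the knob, fingertips above the disc.
- seat (a point): Fixed sieve shaker, a white box 92 x 92 x 33 mm with a round platform 68 mm wide. Point: centre of the platform's hole (46.8 mm wide, 12 mm deep) at its rim, 45 mm above the bench; z up. The pan's spigot goes in until its band rests on the platform, pan point 26 mm above this one. Stacked, the fine sieve's point is 45 mm above the pan's, the coarse's 38 mm above that, the lid's 39.5 mm above that.
- jar_centre (a point): Bystander: a small brown sample jar with a blue screw lid, 42 mm in diameter and 50 mm tall, standing loose among the work; the point is its centre.
- cone_centre (a point): Bystander: a pale metal measuring cone for the rheometer, a 40 mm disc with a thin upright shaft, 82 mm tall, standing loose; the point is at half its height.
There are look-alikes about, which are no part of the job. What is shaped like the part that bears pan_grip but purple is not meant.

How it is judged (in metres and radians):
At the end, for the whole second after the job is handed in: On the shaker stand, upward, pan, fine sieve, coarse sieve and lid, each nested fully home on the one below: centred within 5 mm, at its seated height within 3 mm, level within 3.4 degrees, all at rest (horizontal distance between pan_grip and seat below 0.005 m and z of pan_grip in the frame of seat between 0.023 and 0.029 m and angle between each of pan_grip, fine_sieve_grip, coarse_sieve_grip, lid_knob's own z axis and vertical below 0.06 rad and horizontal distance between fine_sieve_grip and pan_grip below 0.005 m and z of fine_sieve_grip in the frame of pan_grip between 0.042 and 0.048 m and horizontal distance between coarse_sieve_grip and fine_sieve_grip below 0.005 m and z of coarse_sieve_grip in the frame of fine_sieve_grip between 0.035 and 0.041 m and horizontal distance between lid_knob and coarse_sieve_grip below 0.005 m and z of lid_knob in the frame of coarse_sieve_grip between 0.0365 and 0.0425 m and linear speed of each of pan, fine_sieve, coarse_sieve, lid below 0.01 m/s); the robot touches nothing.
It fails at once if The sample jar is shifted by more than 15 mm (distance of jar_centre from where it was at the start of the episode above 0.015 m).
It fails at once if The measuring cone is shifted by more than 15 mm (distance of cone_centre from where it was at the start of the episode above 0.015 m).
It fails at once if A piece is dropped: it moves faster than 0.5 m/s (a free fall of 13 mm) with no finger on it ((linear speed of pan above 0.5 m/s and contact force between the fingers and pan below 0.05 N) or (linear speed of fine_sieve above 0.5 m/s and contact force between the fingers and fine_sieve below 0.05 N) or (linear speed of coarse_sieve above 0.5 m/s and contact force between the fingers and coarse_sieve below 0.05 N) or (linear speed of lid above 0.5 m/s and contact force between the fingers and lid below 0.05 N)).
It also fails if it takes over 120 s, if anything falls off the work surface, if the arm or the gripper's body presses on something with over 40 N, if the wrist force passes 120 N, or if a joint passes its speed limit or range.

## Working session

There is one attempt and no reset: what is moved stays moved. The work goes in short steps, Python scripts to look and compute and a tool call to move; the robot and the scene stay as the last step left them, time stands still between calls to the robot, and variables do not carry over. Pictures are saved under pics/ and viewed, at most 14 in all, crops included, and the job is handed in when it is done.

Besides the shell and the picture viewer there is one more tool, called after "Call:" as name(argument=value, ...) on one line, values as JSON. apply_moves: Moves the arm, as the interface text tells. Its arguments: {"type":"object","properties":{"rows":{"type":"array"}},"required":["rows"]}

```bash
mkdir -p pics; ls; cat > h.py <<'E'
import numpy as np, cv2
from rig import *
def save(n,img): cv2.imwrite(f"pics/{n}.png",cv2.cvtColor(img,cv2.COLOR_RGB2BGR))
def cloud(name):
    P=camera_params(name); img,d=capture(name)
    v,u=np.mgrid[0:480,0:640]
    c=np.stack([(u-P['cx'])/P['fx']*d,-(v-P['cy'])/P['fy']*d,-d],-1)
    w=c@np.array(P['orientation']).T+np.array(P['xyz']); w[d==0]=np.nan
    return img,d,w
E
python3 - <<'E'
from h import *
for n in("top","scene"):
    print({k:np.round(v,3).tolist() if k!='distortion' else v for k,v in camera_params(n).items() if not isinstance(v,str)})
    img,d,w=cloud(n); save(n,img); np.savez(f"{n}.npz",img=img,d=d,w=w)
print(read_state())
E
```

```text
pics
{'fx': 620.778, 'fy': 620.778, 'cx': 315.98, 'cy': 246.169, 'xyz': [0.403, -0.267, 0.908], 'orientation': [[0.007, 0.999, -0.05], [-1.0, 0.006, -0.023], [-0.023, 0.05, 0.998]]}
{'fx': 450.242, 'fy': 450.242, 'cx': 317.879, 'cy': 233.99, 'xyz': [0.039, -0.616, 0.726], 'orientation': [[0.632, 0.603, -0.486], [-0.775, 0.49, -0.399], [-0.002, 0.629, 0.778]]}
{'time_s': 0.1, 'joint_positions': array([ 6.21946279e+01,  3.02748143e+01,  8.21485793e+01, -1.57483239e-03,
        6.76881271e+01, -1.02248138e+01]), 'qvel': array([ 0.04913144, -0.08512025, -0.24850862,  0.01756888, -0.1093377 ,
       -0.01165193]), 'tau': array([ 2.02911592e-04, -4.40987778e+01, -1.77151966e+01,  6.35267026e-02,
        5.33903867e-02, -3.30845376e-05]), 'position': array([0.1884197 , 0.59522925, 0.21625947]), 'tcp_rot': array([[-9.53296231e-01,  3.02035614e-01, -8.85444512e-04],
       [ 3.02036742e-01,  9.53294709e-01, -1.73352529e-03],
       [ 3.20503193e-04, -1.91999990e-03, -9.99998105e-01]]), 'force': array([-0.0324166 ,  0.34536413, -0.02647043]), 'moment': array([ 0.02014737, -0.04163753, -0.04583897]), 'grasp_force': 0.0, 'opening': 1.001264329427351}
```

View pics/top.png

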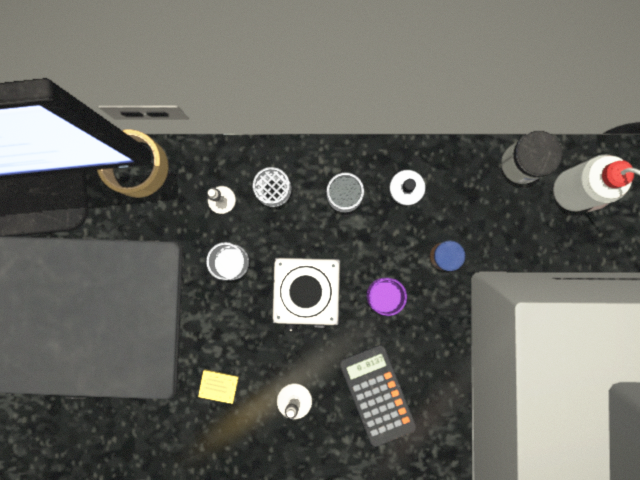

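View pics/scene.png

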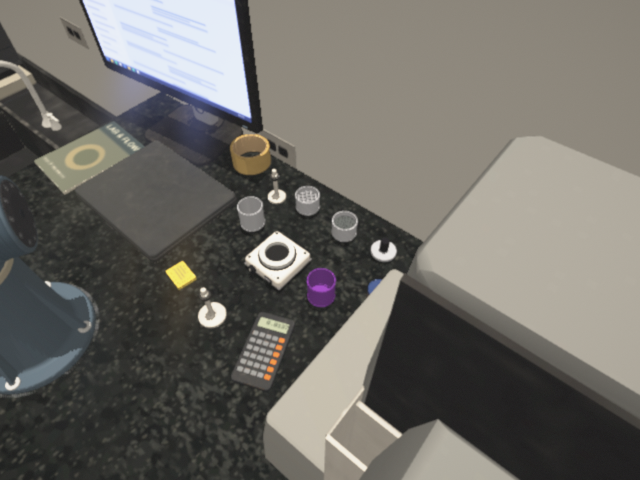

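The top view shows the coarse sieve at (272,187), fine sieve (345,192), lid (407,187), pan (228,261), shaker (306,292), purple decoy (388,297), jar (448,256) and cones at (221,200) and (294,400). The scene view agrees, with a large instrument to the right at y < -0.45 or so.

```bash
cat > m.py <<'E'
from h import *
def circ(p):
    A=np.c_[2*p,np.ones(len(p))]; s=np.linalg.lstsq(A,(p**2).sum(1),rcond=None)[0]
    return s[:2],np.sqrt(s[2]+s[:2]@s[:2])
def ring(w,c,zlo,zhi,r):
    m=(w[...,2]>zlo)&(w[...,2]<zhi)&(np.hypot(w[...,0]-c[0],w[...,1]-c[1])<r)
    p=w[m][:,:2]
    return p,w[m][:,2]
if __name__=="__main__":
    T=np.load('top.npz');w=T['w']
    print('bench',np.nanmedian(w[330:345,190:260,2]))
    for n,(u,v),z,r in [('coarse',(272,187),.048,.04),('fine',(345,192),.048,.04),('pan',(228,261),.062,.04),('lid',(407,187),.016,.04),('knob',(409,185),.045,.02),('seat',(306,292),.045,.05),('purple',(388,297),.062,.04),('jar',(448,256),.05,.035),('cone',(221,200),.01,.04),('cone2',(294,400),.01,.04)]:
        q=w[v-25:v+26,u-25:u+26].reshape(-1,3); q=q[q[:,2]>z-.006]; q=q[q[:,2]<z+.008]
        c=np.median(q[:,:2],0)
        for _ in range(3):
            p,zz=ring(w,c,z-.006,z+.008,r)
            # min enclosing circle of the top face
            (cx,cy),R=cv2.minEnclosingCircle((p*1000).astype(np.float32)); c2=np.array([cx,cy])/1000
            c=c2 if n!='seat' else c2
        print(n,'enc',np.round(c,4),'R',round(R,1),'lsq',*[np.round(x,4) for x in circ(p)],'mean',np.round(p.mean(0),4),'z',np.round(np.percentile(zz,[10,50,90]),4),len(p))
    # heights map of surrounds
    for (a,b) in [(500,400),(480,300),(60,300),(150,160)]:
        print(a,b,np.round(w[b,a],3))
E
python3 m.py
```

```text
bench -0.0009035305098888946
coarse enc [ 0.5308 -0.1819] R 25.5 lsq [ 0.5306 -0.1821] 0.0242 mean [ 0.531  -0.1824] z [0.0443 0.0464 0.0484] 204
fine enc [ 0.5235 -0.2855] R 25.7 lsq [ 0.5231 -0.2856] 0.0242 mean [ 0.5239 -0.2862] z [0.0443 0.0467 0.0488] 204
pan enc [ 0.4243 -0.1214] R 25.6 lsq [ 0.4241 -0.1216] 0.0242 mean [ 0.4247 -0.1208] z [0.0582 0.0605 0.0623] 212
lid enc [ 0.5334 -0.3761] R 25.1 lsq [ 0.5336 -0.3762] 0.0191 mean [ 0.5325 -0.3753] z [0.0131 0.0153 0.0175] 786
knob enc [ 0.5334 -0.3759] R 8.9 lsq [ 0.5332 -0.3758] 0.0064 mean [ 0.5331 -0.3757] z [0.042  0.0438 0.0462] 134
seat enc [ 0.3829 -0.2312] R 33.8 lsq [ 0.383  -0.2313] 0.0288 mean [ 0.383  -0.2311] z [0.0419 0.044  0.0459] 973
purple enc [ 0.377  -0.3439] R 25.6 lsq [ 0.3771 -0.3436] 0.0242 mean [ 0.3765 -0.3446] z [0.0587 0.0607 0.0628] 212
jar enc [ 0.4336 -0.4306] R 20.9 lsq [ 0.4339 -0.43  ] 0.0146 mean [ 0.4339 -0.43  ] z [0.0465 0.0486 0.0507] 710
cone enc [ 0.5157 -0.1052] R 19.9 lsq [ 0.5155 -0.1058] 0.0136 mean [ 0.5137 -0.1087] z [0.0045 0.0063 0.0092] 338
cone2 enc [ 0.2222 -0.2258] R 35.7 lsq [ 0.2236 -0.215 ] 0.0178 mean [ 0.2274 -0.2158] z [0.0044 0.0061 0.0086] 614
500 400 [ 0.261 -0.466  0.171]
480 300 [ 0.375 -0.46   0.102]
60 300 [0.368 0.121 0.022]
150 160 [ 0.551 -0.036  0.127]
```

```bash
python3 - <<'E'
from h import *
W=np.concatenate([np.load(f+'.npz')['w'].reshape(-1,3) for f in('top','scene')])
W=W[~np.isnan(W).any(1)]
# grid of max z, 5cm cells, rows x, cols y
xs=np.arange(.1,.85,.05); ys=np.arange(.7,-.65,-.05)
print('      '+' '.join(f'{y:4.2f}'[-4:] for y in ys))
for x in xs:
    r=[]
    for y in ys:
        m=(abs(W[:,0]-x)<.025)&(abs(W[:,1]-y)<.025)
        r.append(f'{1000*np.percentile(W[m,2],99):4.0f}' if m.sum()>2 else '   .')
    print(f'{x:.2f} ',' '.join(r))
E
```

```text
0.70 0.65 0.60 0.55 0.50 0.45 0.40 0.35 0.30 0.25 0.20 0.15 0.10 0.05 0.00 0.05 0.10 0.15 0.20 0.25 0.30 0.35 0.40 0.45 0.50 0.55 0.60
0.10     .    .    .    .    .    .    .    .    .    .    3    3    2   15  310  319  312    3    3    2    3    3    3  200  216  216  610
0.15     .    .    .    .    .    .    2    3    3    3    2    3    3    2    3    3    3    3    3    3    3   12    3  216  217  217  611
0.20     .    .    .    .    .   -1    3    3    2    3    3    3    2    2    3    2    6    3   86    7   13   14   12  216  217  278  611
0.25     .    .    .    .    .   -2   10   11   10   26   27   27   27   27   28   27   12   10   87    8   14   14    3  216  218  281    .
0.30     .    .    .    .    .    .   11   10   11   27   28   27   28   28   28   27    3    3    3    3   13   13    3  215  218  263  269
0.35     .    .    .    .    .   -1   11   11   10   27   27   27   27   28   27   27    3    3   46   46   60   62    3  215  217  218  218
0.40     .    .    .    .    .   -1   10   10   11   27   27   27   27   27   28   27   62   61   47   46   61   62   4
[... 449 characters left out ...]
     .    .    .    .    .   -2    3    2   11   54   53   15   11   49   49    2    2    3    3    3    3    3    3    3   80   83    4
0.65   -72  -67  -60  -55  -50  -42  -38  -32    .    .   11  189  276  357  365  365  370  384  399  413  427  441  455  470  485  497  472
0.70     .    .    .    .    .    .    .    .    .    .    .    .    .    .    .    .    .    .    .    .    .    .    .    .    .    .    .
0.75     .    .    .    .    .    .    .    .    .    .    .    .    .    .    .    .    .    .    .    .    .    .    .    .    .    .    .
0.80     .    .    .    .    .    .    .    .    .    .    .    .    .    .    .    .    .    .    .    .    .    .    .    .    .    .    .
```

```bash
python3 - <<'E'
from h import *
W=np.concatenate([np.load(f+'.npz')['w'].reshape(-1,3) for f in('top','scene')])
W=W[~np.isnan(W).any(1)]
for y in(-.1,-.2,-.3,-.4):
  for z in (.05,.1,.15,.25,.35):
    m=(abs(W[:,1]-y)<.03)&(abs(W[:,2]-z)<.025)&(W[:,0]>.58)
    if m.sum()>5: print(y,z,np.round(np.percentile(W[m,0],[5,50]),4),m.sum())
# monitor / tall stuff near y -0.12..0.2
m=(W[:,2]>.08)&(W[:,1]>-.13)&(W[:,1]<.0)&(W[:,0]>.4)&(W[:,0]<.62)
h,xe,ye=np.histogram2d(W[m,0],W[m,1],bins=[np.arange(.46,.64,.02),np.arange(-.14,.02,.02)])
print(ye.round(2));
for a,b in zip(xe,h): print(round(a,2),b.astype(int))
m2=m&(W[:,1]<-.03); print(W[m2].min(0),W[m2].max(0))
m=(W[:,0]>.3)&(W[:,0]<.5)&(W[:,1]<-.4)&(W[:,1]>-.5)&(W[:,2]>.07); print('instr', W[m].min(0),W[m].max(0))
E
```

```text
-0.1 0.05 [0.6494 0.6506] 775
-0.1 0.1 [0.6496 0.6506] 896
-0.1 0.15 [0.6495 0.6505] 1051
-0.1 0.25 [0.6496 0.6506] 1495
-0.1 0.35 [0.6497 0.6506] 1983
-0.2 0.05 [0.6496 0.6507] 811
-0.2 0.1 [0.6497 0.6506] 961
-0.2 0.15 [0.6497 0.6507] 1101
-0.2 0.25 [0.6497 0.6507] 1591
-0.2 0.35 [0.6498 0.6508] 2117
-0.3 0.05 [0.6497 0.6508] 876
-0.3 0.1 [0.6497 0.6507] 1013
-0.3 0.15 [0.6498 0.6508] 1190
-0.3 0.25 [0.6498 0.6508] 1707
-0.3 0.35 [0.6498 0.6509] 2250
-0.4 0.05 [0.6497 0.6509] 933
-0.4 0.1 [0.6498 0.6509] 1088
-0.4 0.15 [0.6498 0.6509] 1283
-0.4 0.25 [0.6498 0.6509] 1822
-0.4 0.35 [0.6499 0.651 ] 2435
[-0.14 -0.12 -0.1  -0.08 -0.06 -0.04 -0.02  0.  ]
0.46 [0 0 0 0 0 0 0]
0.48 [0 0 0 0 0 0 0]
0.5 [ 0 31  0  0  0  0  0]
0.52 [0 1 0 0 0 0 0]
0.54 [   0    0    0    0    0 3968 2899]
0.56 [  0   0   0   0   0 782  98]
0.58 [0 0 0 0 0 0 0]
0.6 [0 0 0 0 0 0 0]
[ 0.51114763 -0.10861777  0.08016551] [ 0.56736599 -0.03000168  0.41149949]
instr [ 0.30000088 -0.49997915  0.07005432] [ 0.41040105 -0.4570761   0.21993286]
```

Call:
apply_moves(rows=[{"x": -28,"y": -35,"rz": 1.72},{"x": -56,"y": -71,"rz": 3.45},{"x": -84,"y": -106,"rz": 5.17},{"x": -112,"y": -141,"rz": 6.9},{"x": -140,"y": -177,"rz": 8.62},{"x": -168,"y": -212,"rz": 10.35},{"x": -196,"y": -247,"rz": 12.07},{"x": -196,"y": -247,"rz": 12.07}])

```text
validation failed for argument at $.ro...
```

Call:
apply_moves(rows=[{"x": -28,"y": -35,"z": 0,"rx": 0,"ry": 0,"rz": 1.72,"claw": 0},{"x": -56,"y": -71,"z": 0,"rx": 0,"ry": 0,"rz": 3.45,"claw": 0},{"x": -84,"y": -106,"z": 0,"rx": 0,"ry": 0,"rz": 5.17,"claw": 0},{"x": -112,"y": -141,"z": 0,"rx": 0,"ry": 0,"rz": 6.9,"claw": 0},{"x": -140,"y": -177,"z": 0,"rx": 0,"ry": 0,"rz": 8.62,"claw": 0},{"x": -168,"y": -212,"z": 0,"rx": 0,"ry": 0,"rz": 10.35,"claw": 0},{"x": -196,"y": -247,"z": 0,"rx": 0,"ry": 0,"rz": 12.07,"claw": 0},{"x": -196,"y": -247,"z": 0,"rx": 0,"ry": 0,"rz": 12.07,"claw": 0}])

```text
time_s: 1.1
position: [0.3013, 0.299, 0.217]
tcp_rot: [[0.004, 1.0, -0.001], [1.0, -0.004, -0.001], [-0.001, -0.001, -1.0]]
force: [-0.8, 0.3, 0.9]
opening: 0.999
grasp_force: 0.0
```

Call:
apply_moves(rows=[{"x": -60,"y": 24,"z": 0,"rx": 0,"ry": 0,"rz": 0,"claw": 0},{"x": -120,"y": 48,"z": 0,"rx": 0,"ry": 0,"rz": 0,"claw": 0},{"x": -180,"y": 72,"z": 0,"rx": 0,"ry": 0,"rz": 0,"claw": 0},{"x": -240,"y": 96,"z": 0,"rx": 0,"ry": 0,"rz": 0,"claw": 0},{"x": -300,"y": 106,"z": 0,"rx": 0,"ry": 0,"rz": 0,"claw": 0},{"x": -360,"y": 115,"z": 0,"rx": 0,"ry": 0,"rz": 0,"claw": 0},{"x": -420,"y": 123,"z": 20,"rx": 0,"ry": 0,"rz": 0,"claw": 0},{"x": -420,"y": 123,"z": 40,"rx": 0,"ry": 0,"rz": 0,"claw": 0},{"x": -420,"y": 123,"z": 40,"rx": 0,"ry": 0,"rz": 0,"claw": 0}])

```text
time_s: 2.22
position: [0.4233, -0.1184, 0.1758]
tcp_rot: [[0.0, 1.0, -0.004], [1.0, -0.0, 0.003], [0.003, -0.004, -1.0]]
force: [0.2, -0.1, 0.9]
opening: 0.998
grasp_force: 0.0
```

```bash
python3 - <<'E'
from h import *
P=camera_params('wrist'); print(P['xyz'],np.round(P['orientation'],3),read_state()['position'])
img,d,w=cloud('wrist'); save('w1',img)
m=(w[...,2]>.055)&(w[...,2]<.07)&(np.hypot(w[...,0]-.424,w[...,1]+.121)<.04)
p=w[m]; print(len(p), cv2.minEnclosingCircle((p[:,:2]*1000).astype(np.float32)) if len(p) else '')
E
```

```text
[ 0.42437675 -0.03932372  0.34384898] [[ 1.    -0.002  0.004]
 [ 0.     0.957  0.289]
 [-0.004 -0.289  0.957]] [ 0.42330294 -0.11836748  0.17579367]
965 ((425.3204650878906, -123.0215835571289), 25.702224731445312)
```

View pics/w1.png

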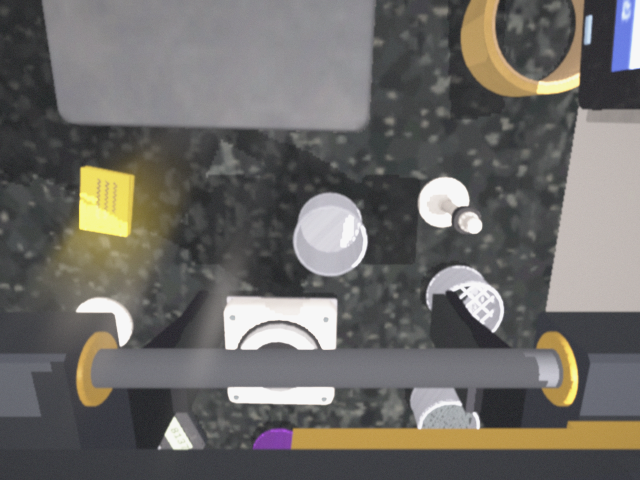

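The wrist view shows the pan at (330,235) clear of neighbours, cone at (450,205), shaker at (280,350), and confirms the long side of the gripper body lies along world x.

Call:
apply_moves(rows=[{"x": -1,"y": 1,"z": 30,"rx": 0,"ry": 0,"rz": 0,"claw": 0},{"x": -1,"y": 1,"z": 60,"rx": 0,"ry": 0,"rz": 0,"claw": 0},{"x": -1,"y": 1,"z": 80,"rx": 0,"ry": 0,"rz": 0,"claw": 0},{"x": -1,"y": 1,"z": 80,"rx": 0,"ry": 0,"rz": 0,"claw": 0},{"x": -1,"y": 1,"z": 80,"rx": 0,"ry": 0,"rz": 0,"claw": 0}])

```text
time_s: 2.9
position: [0.4258, -0.1194, 0.0982]
tcp_rot: [[-0.002, 1.0, 0.002], [1.0, 0.002, -0.001], [-0.001, 0.002, -1.0]]
force: [-0.3, -1.2, 0.3]
opening: 1.001
grasp_force: 0.0
```

Call:
apply_moves(rows=[{"x": -2,"y": -1,"z": 25,"rx": 0,"ry": 0,"rz": 0,"claw": 0},{"x": -2,"y": -1,"z": 52,"rx": 0,"ry": 0,"rz": 0,"claw": 0},{"x": -2,"y": -1,"z": 52,"rx": 0,"ry": 0,"rz": 0,"claw": 0},{"x": -2,"y": -1,"z": 52,"rx": 0,"ry": 0,"rz": 0,"claw": 0},{"x": -2,"y": -1,"z": 52,"rx": 0,"ry": 0,"rz": 0,"claw": 0}])

```text
time_s: 3.52
position: [0.4248, -0.1222, 0.0463]
tcp_rot: [[-0.0, 1.0, 0.002], [1.0, 0.0, -0.001], [-0.001, 0.002, -1.0]]
force: [-0.7, 0.6, -0.4]
opening: 1.001
grasp_force: 0.0
```

Call:
apply_moves(rows=[{"x": 0,"y": 0,"z": 0,"rx": 0,"ry": 0,"rz": 0,"claw": 255},{"x": 0,"y": 0,"z": 0,"rx": 0,"ry": 0,"rz": 0,"claw": 255},{"x": 0,"y": 0,"z": 0,"rx": 0,"ry": 0,"rz": 0,"claw": 255},{"x": 0,"y": 0,"z": 0,"rx": 0,"ry": 0,"rz": 0,"claw": 255},{"x": 0,"y": 0,"z": 0,"rx": 0,"ry": 0,"rz": 0,"claw": 255},{"x": 0,"y": 0,"z": 0,"rx": 0,"ry": 0,"rz": 0,"claw": 255}])

```text
time_s: 4.28
position: [0.4242, -0.122, 0.0451]
tcp_rot: [[0.0, 1.0, 0.0], [1.0, -0.0, -0.0], [-0.0, 0.0, -1.0]]
force: [0.2, -0.0, 0.2]
opening: 0.564
grasp_force: 30.0
```

Call:
apply_moves(rows=[{"x": 0,"y": 0,"z": -25,"rx": 0,"ry": 0,"rz": 0,"claw": 255},{"x": 0,"y": 0,"z": -55,"rx": 0,"ry": 0,"rz": 0,"claw": 255},{"x": 0,"y": 0,"z": -80,"rx": 0,"ry": 0,"rz": 0,"claw": 255},{"x": -25,"y": -9,"z": -80,"rx": 0,"ry": 0,"rz": 0,"claw": 255},{"x": -55,"y": -20,"z": -80,"rx": 0,"ry": 0,"rz": 0,"claw": 255},{"x": -85,"y": -32,"z": -80,"rx": 0,"ry": 0,"rz": 0,"claw": 255},{"x": -109.5,"y": -41,"z": -80,"rx": 0,"ry": 0,"rz": 0,"claw": 255},{"x": -109.5,"y": -41,"z": -75,"rx": 0,"ry": 0,"rz": 0,"claw": 255},{"x": -109.5,"y": -41,"z": -70,"rx": 0,"ry": 0,"rz": 0,"claw": 255},{"x": -109.5,"y": -41,"z": -70,"rx": 0,"ry": 0,"rz": 0,"claw": 255}])

```text
time_s: 5.52
position: [0.3825, -0.2299, 0.1145]
tcp_rot: [[-0.001, 1.0, -0.002], [1.0, 0.001, 0.002], [0.002, -0.002, -1.0]]
force: [0.3, 0.4, -1.2]
opening: 0.565
grasp_force: 30.0
```

```bash
python3 - <<'E'
from h import *
for i in range(3): print(np.round(read_state()['position'],4)); capture('top')
img,d=capture('wrist'); save('w2',img)
E
```

```text
[ 0.3825 -0.2299  0.1145]
[ 0.3828 -0.2301  0.1147]
[ 0.383  -0.2304  0.1149]
```

View pics/w2.png

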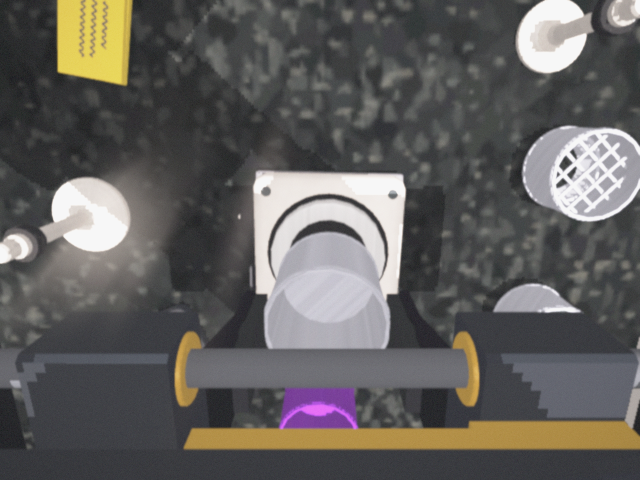

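The pan hangs centred over the shaker hole (pan axis u≈327, hole u≈329).

Call:
apply_moves(rows=[{"x": -0.5,"y": 0,"z": 10,"rx": 0,"ry": 0,"rz": 0,"claw": 255},{"x": -0.5,"y": 0,"z": 20,"rx": 0,"ry": 0,"rz": 0,"claw": 255},{"x": -0.5,"y": 0,"z": 26,"rx": 0,"ry": 0,"rz": 0,"claw": 255},{"x": -0.5,"y": 0,"z": 30,"rx": 0,"ry": 0,"rz": 0,"claw": 255},{"x": -0.5,"y": 0,"z": 32,"rx": 0,"ry": 0,"rz": 0,"claw": 255},{"x": -0.5,"y": 0,"z": 32,"rx": 0,"ry": 0,"rz": 0,"claw": 255}])

```text
time_s: 6.48
position: [0.383, -0.2319, 0.0831]
tcp_rot: [[0.0, 1.0, -0.0], [1.0, -0.0, 0.0], [0.0, -0.0, -1.0]]
force: [0.4, -0.2, -1.8]
opening: 0.567
grasp_force: 30.0
```

Call:
apply_moves(rows=[{"x": 0,"y": 0,"z": 1,"rx": 0,"ry": 0,"rz": 0,"claw": 255},{"x": 0,"y": 0,"z": 2,"rx": 0,"ry": 0,"rz": 0,"claw": 255},{"x": 0,"y": 0,"z": 3,"rx": 0,"ry": 0,"rz": 0,"claw": 255},{"x": 0,"y": 0,"z": 3,"rx": 0,"ry": 0,"rz": 0,"claw": 255},{"x": 0,"y": 0,"z": 3,"rx": 0,"ry": 0,"rz": 0,"claw": 255}])

```text
time_s: 7.1
position: [0.383, -0.2319, 0.0802]
tcp_rot: [[-0.0, 1.0, 0.0], [1.0, 0.0, -0.0], [-0.0, 0.0, -1.0]]
force: [0.5, 0.9, -0.7]
opening: 0.561
grasp_force: 30.0
```

Call:
apply_moves(rows=[{"x": 0,"y": 0,"z": 0.5,"rx": 0,"ry": 0,"rz": 0,"claw": 255},{"x": 0,"y": 0,"z": 1,"rx": 0,"ry": 0,"rz": 0,"claw": 255},{"x": 0,"y": 0,"z": 1,"rx": 0,"ry": 0,"rz": 0,"claw": 255},{"x": 0,"y": 0,"z": 1,"rx": 0,"ry": 0,"rz": 0,"claw": 255}])

```text
time_s: 7.6
position: [0.3832, -0.232, 0.08]
tcp_rot: [[-0.0, 1.0, 0.001], [1.0, 0.0, -0.001], [-0.001, 0.001, -1.0]]
force: [-0.1, 1.2, 8.5]
opening: 0.56
grasp_force: 30.0
```

Call:
apply_moves(rows=[{"x": 0,"y": 0,"z": 0,"rx": 0,"ry": 0,"rz": 0,"claw": 0},{"x": 0,"y": 0,"z": 0,"rx": 0,"ry": 0,"rz": 0,"claw": 0},{"x": 0,"y": 0,"z": 0,"rx": 0,"ry": 0,"rz": 0,"claw": 0},{"x": 0,"y": 0,"z": 0,"rx": 0,"ry": 0,"rz": 0,"claw": 0},{"x": 0,"y": 0,"z": 0,"rx": 0,"ry": 0,"rz": 0,"claw": 0},{"x": 0,"y": 0,"z": -20,"rx": 0,"ry": 0,"rz": 0,"claw": 0},{"x": 0,"y": 0,"z": -50,"rx": 0,"ry": 0,"rz": 0,"claw": 0},{"x": 0,"y": 0,"z": -80,"rx": 0,"ry": 0,"rz": 0,"claw": 0},{"x": 0,"y": 0,"z": -110,"rx": 0,"ry": 0,"rz": 0,"claw": 0},{"x": 0,"y": 0,"z": -110,"rx": 0,"ry": 0,"rz": 0,"claw": 0}])

```text
time_s: 8.85
position: [0.3841, -0.2329, 0.191]
tcp_rot: [[-0.0, 1.0, 0.004], [1.0, 0.0, -0.004], [-0.004, 0.004, -1.0]]
force: [0.4, 0.2, -0.2]
opening: 1.003
grasp_force: 0.0
```

```bash
python3 - <<'E'
from h import *
img,d,w=cloud('scene')
for n,c,z in [('pan',(.383,-.232),.097),('fine',(.5235,-.2855),.048),('coarse',(.5308,-.182),.048)]:
    m=(abs(w[...,2]-z)<.006)&(np.hypot(w[...,0]-c[0],w[...,1]-c[1])<.035); p=w[m]
    print(n,len(p),cv2.minEnclosingCircle((p[:,:2]*1000).astype(np.float32)) if len(p) else '',np.percentile(p[:,2],[50,95]) if len(p) else '')
print(read_state()['position'],read_state()['force'])
E
```

```text
pan 163 ((384.22900390625, -231.31503295898438), 25.629444122314453) [0.09505194 0.09803736]
fine 118 ((524.7491455078125, -286.5635681152344), 26.23741912841797) [0.04627033 0.04889107]
coarse 121 ((531.93994140625, -180.91287231445312), 26.509140014648438) [0.04590177 0.04886507]
[ 0.383268   -0.23215558  0.18973124] [ 0.08578394 -0.34103992 -0.25909027]
```

Call:
apply_moves(rows=[{"x": -18,"y": 47,"z": 0,"rx": 0,"ry": 0,"rz": 0,"claw": 0},{"x": -37,"y": 94,"z": 0,"rx": 0,"ry": 0,"rz": 0,"claw": 0},{"x": -55,"y": 140.5,"z": 0,"rx": 0,"ry": 0,"rz": 0,"claw": 0},{"x": -55,"y": 140.5,"z": 30,"rx": 0,"ry": 0,"rz": 0,"claw": 0},{"x": -55,"y": 140.5,"z": 60,"rx": 0,"ry": 0,"rz": 0,"claw": 0},{"x": -55,"y": 140.5,"z": 90,"rx": 0,"ry": 0,"rz": 0,"claw": 0},{"x": -55,"y": 140.5,"z": 90,"rx": 0,"ry": 0,"rz": 0,"claw": 0},{"x": -55,"y": 140.5,"z": 90,"rx": 0,"ry": 0,"rz": 0,"claw": 0}])

```text
time_s: 9.9
position: [0.5235, -0.2869, 0.099]
tcp_rot: [[0.0, 1.0, -0.0], [1.0, -0.0, 0.0], [0.0, -0.0, -1.0]]
force: [-0.6, -0.3, -0.1]
opening: 1.002
grasp_force: 0.0
```

```bash
python3 - <<'E'
from h import *
img,d,w=cloud('wrist'); save('w3',img)
for n,c,z in [('fine',(.5235,-.2855),.048),('coarse',(.5308,-.182),.048)]:
    m=(abs(w[...,2]-z)<.006)&(np.hypot(w[...,0]-c[0],w[...,1]-c[1])<.035); p=w[m]
    print(n,len(p),cv2.minEnclosingCircle((p[:,:2]*1000).astype(np.float32)) if len(p) else '',np.percentile(p[:,2],[50,95]) if len(p) else '')
print(read_state()['position'],read_state()['force'])
E
```

```text
fine 1535 ((524.7382202148438, -287.2645568847656), 25.72466278076172) [0.04770828 0.04910203]
coarse 2037 ((532.0679321289062, -183.31936645507812), 25.624473571777344) [0.04770315 0.04921638]
[ 0.52393624 -0.28724643  0.0997233 ] [-1.2486246  -0.50096808  0.2822865 ]
```

View pics/w3.png

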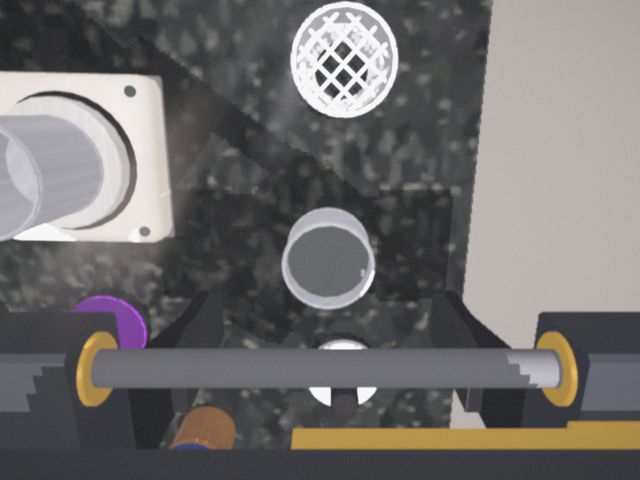

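Fine sieve (grey sheet, (328,258)) sits between the fingers; the open-grid coarse sieve is at (344,60). Descend and grip.

Call:
apply_moves(rows=[{"x": 0,"y": 0.5,"z": 25,"rx": 0,"ry": 0,"rz": 0,"claw": 0},{"x": 0,"y": 0.5,"z": 50,"rx": 0,"ry": 0,"rz": 0,"claw": 0},{"x": 0,"y": 0.5,"z": 57,"rx": 0,"ry": 0,"rz": 0,"claw": 0},{"x": 0,"y": 0.5,"z": 57,"rx": 0,"ry": 0,"rz": 0,"claw": 0},{"x": 0,"y": 0.5,"z": 57,"rx": 0,"ry": 0,"rz": 0,"claw": 255},{"x": 0,"y": 0.5,"z": 57,"rx": 0,"ry": 0,"rz": 0,"claw": 255},{"x": 0,"y": 0.5,"z": 57,"rx": 0,"ry": 0,"rz": 0,"claw": 255},{"x": 0,"y": 0.5,"z": 57,"rx": 0,"ry": 0,"rz": 0,"claw": 255},{"x": 0,"y": 0.5,"z": 57,"rx": 0,"ry": 0,"rz": 0,"claw": 255},{"x": 0,"y": 0.5,"z": 57,"rx": 0,"ry": 0,"rz": 0,"claw": 255}])

```text
time_s: 11.2
position: [0.5245, -0.2873, 0.0428]
tcp_rot: [[-0.0, 1.0, 0.001], [1.0, 0.0, -0.001], [-0.001, 0.001, -1.0]]
force: [-0.7, -0.4, 3.3]
opening: 0.399
grasp_force: 1.5
```

```bash
python3 - <<'E'
from h import *
img,d,w=cloud('wrist'); save('w4',img)
s=read_state();print(s['position'],s['force'],s['opening'],s['grasp_force'])
img2,d,w=cloud('scene'); save('s4',cv2.resize(img2[160:320,220:440],None,fx=3,fy=3))
E
```

```text
[ 0.52440261 -0.28724967  0.04276252] [0.30106597 0.33964219 3.86416075] 0.360922548892874 1.4886530907824636
```

View pics/w4.png

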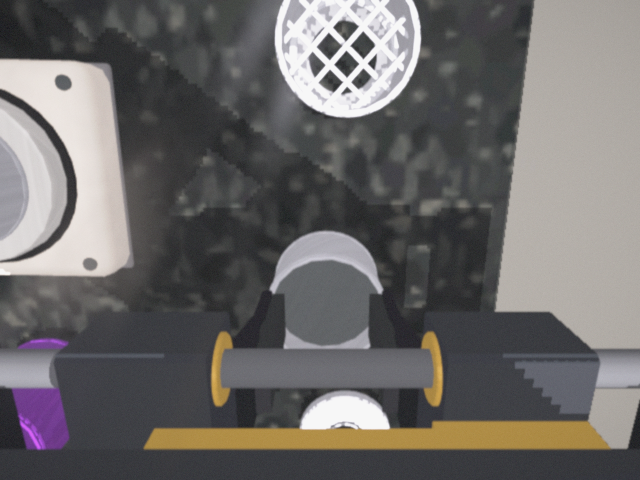

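View pics/s4.png

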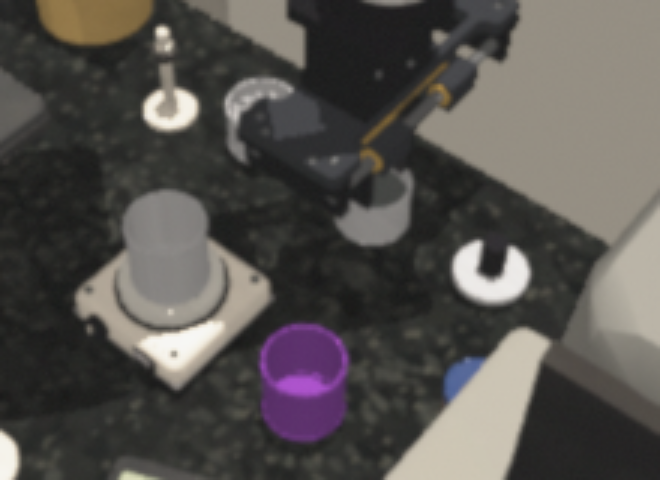

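```bash
python3 - <<'E'
from h import *
for n in('scene','wrist'):
    img,d,w=cloud(n)
    m=(w[...,2]>.012)&(np.hypot(w[...,0]-.5245,w[...,1]+.272)<.05)&(w[...,2]<.075)
    p=w[m]; print(n,len(p))
    for lo in np.arange(.012,.075,.006):
        q=p[(p[:,2]>=lo)&(p[:,2]<lo+.006)]
        if len(q): print(round(lo,3),len(q),np.round(np.percentile(q[:,0],[2,98]),3),np.round(np.percentile(q[:,1],[2,98]),3))
s=read_state();print(s['force'],s['opening'],s['grasp_force'])
E
```

```text
scene 464
0.012 48 [0.5   0.534] [-0.31  -0.276]
0.018 39 [0.5   0.529] [-0.31  -0.275]
0.024 39 [0.499 0.532] [-0.31  -0.282]
0.03 137 [0.501 0.547] [-0.309 -0.278]
0.036 57 [0.5   0.545] [-0.31  -0.285]
0.042 53 [0.5   0.546] [-0.31  -0.284]
0.048 31 [0.502 0.545] [-0.306 -0.283]
0.054 27 [0.502 0.545] [-0.297 -0.283]
0.06 19 [0.502 0.545] [-0.297 -0.287]
0.066 10 [0.502 0.539] [-0.298 -0.289]
0.072 4 [0.503 0.509] [-0.297 -0.294]
wrist 10572
0.012 457 [0.501 0.548] [-0.281 -0.262]
0.018 320 [0.502 0.546] [-0.277 -0.262]
0.024 339 [0.502 0.546] [-0.277 -0.262]
0.03 4680 [0.507 0.543] [-0.309 -0.263]
0.036 1473 [0.506 0.544] [-0.31  -0.262]
0.042 765 [0.5   0.549] [-0.288 -0.262]
0.048 876 [0.501 0.548] [-0.294 -0.263]
0.054 402 [0.505 0.545] [-0.296 -0.276]
0.06 431 [0.505 0.544] [-0.293 -0.276]
0.066 492 [0.504 0.545] [-0.29  -0.276]
0.072 337 [0.504 0.545] [-0.288 -0.276]
[-0.08511269  0.58336533 -0.30517695] 0.2195601291706578 0.0
```

```bash
python3 - <<'E'
from h import *
img,d,w=cloud('wrist'); s=read_state();print(s['position'],s['force'],s['opening'],s['grasp_force'])
img2,d,w=cloud('top')
a=cv2.resize(img[200:440,180:480],None,fx=1.5,fy=1.5); b=cv2.resize(img2[140:260,260:410],None,fx=3,fy=3)
save('c5',np.hstack([a,b]) if a.shape[0]==b.shape[0] else a); print(a.shape,b.shape)
E
```

```text
[ 0.5237038  -0.28663312  0.04183415] [ 0.42074484 -0.05224954 -0.46705127] 0.1721462987509503 0.0
(360, 450, 3) (360, 450, 3)
```

View pics/c5.png

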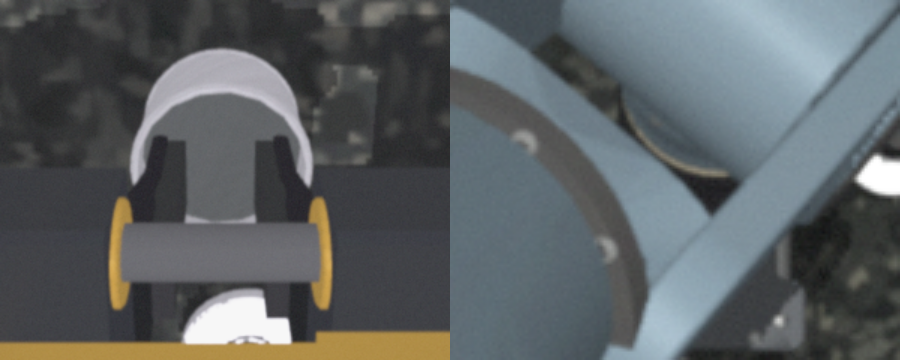

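```bash
python3 - <<'E'
from h import *
img,d,w=cloud('wrist'); s=read_state();print(s['time_s'],s['position'],s['opening'],s['grasp_force'])
for v in range(270,345,6):
    print(v,[np.round(w[v,u],3).tolist() for u in (282,292,330)])
P=camera_params('wrist');R=np.array(P['orientation'])
def proj(p):
    c=R.T@(np.array(p)-P['xyz']); return np.round([P['cx']+P['fx']*c[0]/-c[2],P['cy']+P['fy']*-c[1]/-c[2]],1)
x,y,z=s['position']
for dz in(.025,.006,0,-.02): print(dz,proj((x,y,z-dz)))
print({k:P[k] for k in P if k not in('orientation',)})
E
```

```text
11.55 [ 0.52366722 -0.2865946   0.04171881] 0.08271268608383502 0.0
270 [[0.505, -0.272, 0.035], [0.51, -0.267, 0.048], [0.526, -0.272, 0.035]]
276 [[0.506, -0.271, 0.046], [0.509, -0.275, 0.035], [0.526, -0.275, 0.035]]
282 [[0.506, -0.273, 0.048], [0.509, -0.277, 0.036], [0.526, -0.278, 0.035]]
288 [[0.504, -0.281, 0.035], [0.509, -0.281, 0.034], [0.526, -0.28, 0.036]]
294 [[0.504, -0.283, 0.036], [0.51, -0.276, 0.051], [0.526, -0.283, 0.037]]
300 [[0.504, -0.286, 0.035], [0.511, -0.276, 0.057], [0.526, -0.287, 0.034]]
306 [[0.504, -0.29, 0.034], [0.511, -0.276, 0.062], [0.526, -0.289, 0.036]]
312 [[0.504, -0.292, 0.035], [0.511, -0.277, 0.066], [0.526, -0.292, 0.035]]
318 [[0.504, -0.295, 0.036], [0.512, -0.276, 0.073], [nan, nan, nan]]
324 [[0.509, -0.277, 0.077], [0.512, -0.276, 0.077], [0.526, -0.298, 0.036]]
330 [[0.514, -0.255, 0.121], [0.513, -0.276, 0.082], [0.526, -0.301, 0.035]]
336 [[0.515, -0.252, 0.129], [0.513, -0.276, 0.085], [0.526, -0.304, 0.035]]
342 [[0.515, -0.254, 0.129], [0.513, -0.276, 0.089], [0.526, -0.307, 0.036]]
0.025 [325.7 284.9]
0.006 [325.6 301.3]
0 [325.5 307.1]
-0.02 [325.3 329.6]
{'fx': 426.7093946943804, 'fy': 426.7093946943804, 'cx': 326.54001772387187, 'cy': 244.08969985669287, 'xyz': array([ 0.52425168, -0.20719732,  0.20962433])}
```

Call:
apply_moves(rows=[{"x": 0,"y": 0,"z": -20,"rx": 0,"ry": 0,"rz": 0,"claw": 255},{"x": 0,"y": 0,"z": -40,"rx": 0,"ry": 0,"rz": 0,"claw": 0},{"x": 0,"y": 0,"z": -57,"rx": 0,"ry": 0,"rz": 0,"claw": 0},{"x": 0,"y": 0,"z": -57,"rx": 0,"ry": 0,"rz": 0,"claw": 0},{"x": 0,"y": 0,"z": -57,"rx": 0,"ry": 0,"rz": 0,"claw": 0},{"x": 0,"y": 0,"z": -57,"rx": 0,"ry": 0,"rz": 0,"claw": 0},{"x": 0,"y": 0,"z": -57,"rx": 0,"ry": 0,"rz": 0,"claw": 0},{"x": 0,"y": 0,"z": -57,"rx": 0,"ry": 0,"rz": 0,"claw": 0},{"x": 0,"y": 0,"z": -57,"rx": 0,"ry": 0,"rz": 0,"claw": 0},{"x": 0,"y": 0,"z": -57,"rx": 0,"ry": 0,"rz": 0,"claw": 0}])

```text
time_s: 12.8
position: [0.524, -0.2868, 0.0991]
tcp_rot: [[-0.0, 1.0, -0.0], [1.0, 0.0, 0.0], [0.0, -0.0, -1.0]]
force: [0.4, 0.0, 0.8]
opening: 0.951
grasp_force: 0.0
```

```bash
python3 - <<'E'
from h import *
img,d,w=cloud('wrist'); s=read_state();print(s['time_s'],s['position'],s['opening'],s['grasp_force'])
r=w-s['position']   # dx,dy,dz rel TCP
for nm,m in [('near tool, dz>-.05',(r[...,2]>-.02)&(np.abs(r[...,1])<.04))]:
    p=r[m]
    for lo in np.arange(-.02,.13,.008):
        q=p[(p[:,2]>=lo)&(p[:,2]<lo+.008)]
        if len(q): 
            L=q[q[:,0]<0];Rr=q[q[:,0]>0]
            print(round(lo,3),len(q),[np.round([*np.percentile(a[:,0],[1,99]),*np.percentile(a[:,1],[1,99])],3).tolist() for a in(L,Rr) if len(a)])
m=(w[...,2]>.0425)&(np.hypot(w[...,0]-.5245,w[...,1]+.286)<.035)&(w[...,2]<.053); p=w[m]
print(cv2.minEnclosingCircle((p[:,:2]*1000).astype(np.float32)))
img,d,w=cloud('scene')
r=w-s['position']; m=(np.abs(r[...,0])<.065)&(np.abs(r[...,1])<.02)&(r[...,2]>-.045)&(r[...,2]<.06)
print('scene low pts',np.round(np.percentile(r[m][:,2],[0,.5,2,10]),4),m.sum())
q=r[m]; q=q[np.argsort(q[:,2])][:8]; print(np.round(q,3))
E
```

```text
12.85 [ 0.5239929  -0.28685144  0.09915899] 0.9690557000788688 0.0
-0.02 1474 [[-0.146, -0.119, 0.03, 0.04], [0.126, 0.128, -0.009, 0.04]]
-0.012 1450 [[-0.141, -0.119, 0.031, 0.04], [0.126, 0.128, -0.006, 0.04]]
-0.004 1458 [[-0.135, -0.119, 0.029, 0.04], [0.126, 0.128, -0.002, 0.039]]
0.004 925 [[-0.049, -0.041, -0.01, 0.01], [0.042, 0.128, -0.01, 0.021]]
0.012 917 [[-0.05, -0.041, -0.01, 0.011], [0.042, 0.05, -0.01, 0.011]]
0.02 941 [[-0.05, -0.041, -0.006, 0.011], [0.042, 0.05, -0.006, 0.011]]
0.028 1085 [[-0.051, -0.041, -0.002, 0.011], [0.042, 0.051, -0.002, 0.011]]
0.036 967 [[-0.053, -0.041, 0.002, 0.011], [0.042, 0.054, 0.002, 0.011]]
0.044 1114 [[-0.054, -0.041, -0.01, 0.011], [0.042, 0.055, -0.01, 0.011]]
0.052 1354 [[-0.046, -0.041, -0.012, 0.001], [0.042, 0.047, -0.012, 0.0]]
0.06 1100 [[-0.046, -0.045, -0.012, 0.006], [0.046, 0.047, -0.01, 0.007]]
0.068 1469 [[-0.046, -0.045, -0.01, 0.013], [0.046, 0.048, -0.004, 0.013]]
0.076 3906 [[-0.071, -0.045, -0.002, 0.037], [0.046, 0.069, 0.003, 0.038]]
0.084 13284 [[-0.067, -0.001, 0.007, 0.038], [0.001, 0.065, 0.012, 0.038]]
0.092 29473 [[-0.062, -0.001, 0.015, 0.037], [0.001, 0.06, 0.02, 0.038]]
0.1 9139 [[-0.061, -0.0, 0.018, 0.036], [0.001, 0.058, 0.022, 0.035]]
0.108 19521 [[-0.053, -0.001, 0.024, 0.026], [0.001, 0.052, 0.024, 0.026]]
0.116 2 [[0.009, 0.026, 0.026, 0.026]]
((524.6433715820312, -287.0987854003906), 25.63892364501953)
scene low pts [0.0038 0.004  0.0054 0.008 ] 254
[[ 0.045 -0.001  0.004]
 [ 0.045  0.008  0.004]
 [-0.048 -0.009  0.004]
 [ 0.044 -0.004  0.004]
 [-0.046 -0.008  0.005]
 [ 0.044 -0.006  0.005]
 [ 0.044  0.003  0.005]
 [ 0.045  0.001  0.005]]
```

Wrist and scene depth both show the real fingertips ~4.5 mm *above* the reported TCP, not 25 mm below it. The reported tool point is about 30 mm too low, so the fingers closed over the sieve's rim. The sieve did not move. I'll compensate by going 30 mm deeper.

Call:
apply_moves(rows=[{"x": 0,"y": 0.5,"z": 30,"rx": 0,"ry": 0,"rz": 0,"claw": 0},{"x": 0,"y": 0.5,"z": 55,"rx": 0,"ry": 0,"rz": 0,"claw": 0},{"x": 0,"y": 0.5,"z": 75,"rx": 0,"ry": 0,"rz": 0,"claw": 0},{"x": 0,"y": 0.5,"z": 86,"rx": 0,"ry": 0,"rz": 0,"claw": 0},{"x": 0,"y": 0.5,"z": 86,"rx": 0,"ry": 0,"rz": 0,"claw": 0},{"x": 0,"y": 0.5,"z": 86,"rx": 0,"ry": 0,"rz": 0,"claw": 0}])

```text
time_s: 13.65
position: [0.525, -0.2872, 0.0139]
tcp_rot: [[-0.0, 1.0, 0.001], [1.0, 0.0, -0.001], [-0.001, 0.001, -1.0]]
force: [0.1, 1.8, -0.5]
opening: 1.0
grasp_force: 0.0
```

```bash
python3 - <<'E'
from h import *
img,d,w=cloud('scene'); s=read_state()
r=w-s['position']; m=(np.abs(r[...,0])>.035)&(np.abs(r[...,0])<.065)&(np.abs(r[...,1])<.012)&(w[...,2]>.006)&(r[...,2]<.06)
q=w[m]; q=q[np.argsort(q[:,2])][:6]; print(s['position'],np.round(q,3))
E
```

```text
[ 0.52509094 -0.28731287  0.01404365] [[ 0.476 -0.276  0.016]
 [ 0.571 -0.294  0.017]
 [ 0.572 -0.283  0.018]
 [ 0.574 -0.294  0.018]
 [ 0.482 -0.295  0.019]
 [ 0.571 -0.291  0.019]]
```

Tips are at z≈0.018, well on the band (10–48 mm). Close.

Call:
apply_moves(rows=[{"x": 0,"y": 0,"z": 0,"rx": 0,"ry": 0,"rz": 0,"claw": 255},{"x": 0,"y": 0,"z": 0,"rx": 0,"ry": 0,"rz": 0,"claw": 255},{"x": 0,"y": 0,"z": 0,"rx": 0,"ry": 0,"rz": 0,"claw": 255},{"x": 0,"y": 0,"z": 0,"rx": 0,"ry": 0,"rz": 0,"claw": 255},{"x": 0,"y": 0,"z": 0,"rx": 0,"ry": 0,"rz": 0,"claw": 255},{"x": 0,"y": 0,"z": 0,"rx": 0,"ry": 0,"rz": 0,"claw": 255}])

```text
time_s: 14.45
position: [0.5245, -0.2868, 0.0132]
tcp_rot: [[-0.0, 1.0, -0.0], [1.0, 0.0, 0.0], [0.0, -0.0, -1.0]]
force: [0.4, 0.1, 0.9]
opening: 0.566
grasp_force: 30.0
```

Call:
apply_moves(rows=[{"x": 0,"y": 0,"z": -25,"rx": 0,"ry": 0,"rz": 0,"claw": 255},{"x": 0,"y": 0,"z": -60,"rx": 0,"ry": 0,"rz": 0,"claw": 255},{"x": 0,"y": 0,"z": -100,"rx": 0,"ry": 0,"rz": 0,"claw": 255},{"x": 0,"y": 0,"z": -125,"rx": 0,"ry": 0,"rz": 0,"claw": 255},{"x": 11,"y": -28,"z": -125,"rx": 0,"ry": 0,"rz": 0,"claw": 255},{"x": 25,"y": -65,"z": -125,"rx": 0,"ry": 0,"rz": 0,"claw": 255},{"x": 40,"y": -103,"z": -125,"rx": 0,"ry": 0,"rz": 0,"claw": 255},{"x": 50,"y": -130,"z": -125,"rx": 0,"ry": 0,"rz": 0,"claw": 255},{"x": 55,"y": -141,"z": -118,"rx": 0,"ry": 0,"rz": 0,"claw": 255},{"x": 55,"y": -141,"z": -115,"rx": 0,"ry": 0,"rz": 0,"claw": 255}])

```text
time_s: 15.7
position: [0.3833, -0.2317, 0.1277]
tcp_rot: [[0.001, 1.0, -0.0], [1.0, -0.001, 0.001], [0.001, -0.0, -1.0]]
force: [0.6, 0.1, -0.3]
opening: 0.568
grasp_force: 30.0
```

```bash
cat > chk.py <<'E'
from h import *
import sys
zp,zc=float(sys.argv[1]),float(sys.argv[2])   # rim heights: base piece, carried piece
for n in('wrist','scene'):
    img,d,w=cloud(n); 
    if n=='wrist': save(sys.argv[3],img)
    for nm,z in(('base',zp),('carried',zc)):
        m=(abs(w[...,2]-z)<.006)&(np.hypot(w[...,0]-.3835,w[...,1]+.2315)<.034); p=w[m]
        if len(p)>5: print(n,nm,len(p),np.round(np.r_[p.min(0),p.max(0)],4),np.round(cv2.minEnclosingCircle((p[:,:2]*1000).astype(np.float32))[0],1))
s=read_state(); print(s['position'],s['force'],s['opening'])
E
python3 chk.py .097 .16 w6
```

```text
wrist base 739 [ 0.3588 -0.2298  0.091   0.4089 -0.2073  0.0992] [ 383.9 -228.8]
wrist carried 4613 [ 0.3509 -0.2572  0.154   0.416  -0.206   0.166 ] [ 383.5 -224.7]
scene base 86 [ 0.3593 -0.2571  0.0912  0.4076 -0.2123  0.0981] [ 384.  -231.6]
scene carried 181 [ 0.3495 -0.2563  0.154   0.4157 -0.2095  0.1658] [ 382.6 -235.4]
[ 0.38462119 -0.23277205  0.12778425] [-0.06758743  0.28948502 -2.09931847] 0.5677972726730184
```

View pics/w6.png

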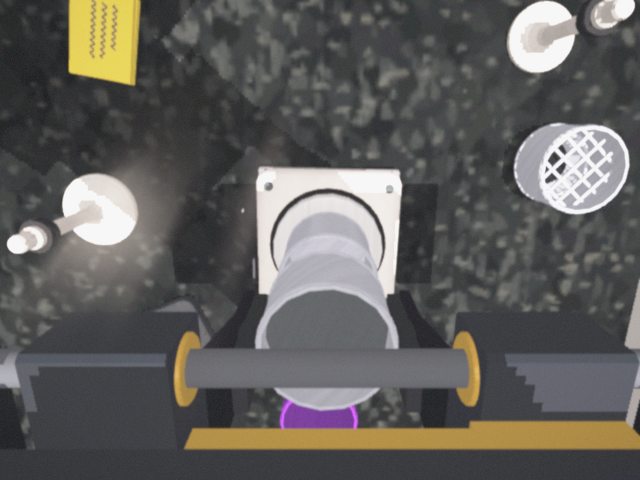

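The fine sieve hangs over the pan, coaxial in x (u≈328 vs 329). Lowering.

Call:
apply_moves(rows=[{"x": 0,"y": 0,"z": 8,"rx": 0,"ry": 0,"rz": 0,"claw": 255},{"x": 0,"y": 0,"z": 15,"rx": 0,"ry": 0,"rz": 0,"claw": 255},{"x": 0,"y": 0,"z": 20,"rx": 0,"ry": 0,"rz": 0,"claw": 255},{"x": 0,"y": 0,"z": 23,"rx": 0,"ry": 0,"rz": 0,"claw": 255},{"x": 0,"y": 0,"z": 25,"rx": 0,"ry": 0,"rz": 0,"claw": 255},{"x": 0,"y": 0,"z": 25,"rx": 0,"ry": 0,"rz": 0,"claw": 255},{"x": 0,"y": 0,"z": 25,"rx": 0,"ry": 0,"rz": 0,"claw": 255}])

```text
time_s: 16.68
position: [0.3836, -0.232, 0.1033]
tcp_rot: [[-0.0, 1.0, 0.0], [1.0, 0.0, -0.0], [-0.0, 0.0, -1.0]]
force: [0.1, 0.5, -1.1]
opening: 0.568
grasp_force: 30.0
```

Call:
apply_moves(rows=[{"x": 0,"y": 0,"z": 1,"rx": 0,"ry": 0,"rz": 0,"claw": 255},{"x": 0,"y": 0,"z": 2,"rx": 0,"ry": 0,"rz": 0,"claw": 255},{"x": 0,"y": 0,"z": 3,"rx": 0,"ry": 0,"rz": 0,"claw": 255},{"x": 0,"y": 0,"z": 3.6,"rx": 0,"ry": 0,"rz": 0,"claw": 255},{"x": 0,"y": 0,"z": 3.6,"rx": 0,"ry": 0,"rz": 0,"claw": 255},{"x": 0,"y": 0,"z": 3.6,"rx": 0,"ry": 0,"rz": 0,"claw": 255}])

```text
time_s: 17.42
position: [0.3835, -0.2319, 0.1]
tcp_rot: [[-0.0, 1.0, 0.0], [1.0, 0.0, -0.0], [-0.0, 0.0, -1.0]]
force: [-0.9, 0.4, 6.0]
opening: 0.568
grasp_force: 30.0
```

Call:
apply_moves(rows=[{"x": 0,"y": 0,"z": 0,"rx": 0,"ry": 0,"rz": 0,"claw": 0},{"x": 0,"y": 0,"z": 0,"rx": 0,"ry": 0,"rz": 0,"claw": 0},{"x": 0,"y": 0,"z": 0,"rx": 0,"ry": 0,"rz": 0,"claw": 0},{"x": 0,"y": 0,"z": 0,"rx": 0,"ry": 0,"rz": 0,"claw": 0},{"x": 0,"y": 0,"z": 0,"rx": 0,"ry": 0,"rz": 0,"claw": 0},{"x": 0,"y": 0,"z": -15,"rx": 0,"ry": 0,"rz": 0,"claw": 0},{"x": 0,"y": 0,"z": -45,"rx": 0,"ry": 0,"rz": 0,"claw": 0},{"x": 0,"y": 0,"z": -75,"rx": 0,"ry": 0,"rz": 0,"claw": 0},{"x": 0,"y": 0,"z": -90,"rx": 0,"ry": 0,"rz": 0,"claw": 0},{"x": 0,"y": 0,"z": -90,"rx": 0,"ry": 0,"rz": 0,"claw": 0}])

```text
time_s: 18.68
position: [0.3841, -0.2324, 0.1905]
tcp_rot: [[-0.0, 1.0, 0.002], [1.0, 0.0, -0.002], [-0.002, 0.002, -1.0]]
force: [-0.7, -0.5, -0.3]
opening: 0.997
grasp_force: 0.0
```

Call:
apply_moves(rows=[{"x": 12,"y": 37,"z": 0,"rx": 0,"ry": 0,"rz": 0,"claw": 0},{"x": 25,"y": 75,"z": 0,"rx": 0,"ry": 0,"rz": 0,"claw": 0},{"x": 37,"y": 112,"z": 0,"rx": 0,"ry": 0,"rz": 0,"claw": 0},{"x": 49,"y": 148.5,"z": 0,"rx": 0,"ry": 0,"rz": 0,"claw": 0},{"x": 49,"y": 148.5,"z": 40,"rx": 0,"ry": 0,"rz": 0,"claw": 0},{"x": 49,"y": 148.5,"z": 80,"rx": 0,"ry": 0,"rz": 0,"claw": 0},{"x": 49,"y": 148.5,"z": 100,"rx": 0,"ry": 0,"rz": 0,"claw": 0},{"x": 49,"y": 148.5,"z": 100,"rx": 0,"ry": 0,"rz": 0,"claw": 0},{"x": 49,"y": 148.5,"z": 100,"rx": 0,"ry": 0,"rz": 0,"claw": 0}])

```text
time_s: 19.8
position: [0.5322, -0.183, 0.0896]
tcp_rot: [[0.0, 1.0, 0.0], [1.0, -0.0, -0.0], [-0.0, 0.0, -1.0]]
force: [-0.1, 0.7, -0.6]
opening: 1.004
grasp_force: 0.0
```

```bash
cat > ring.py <<'E'
from h import *
import sys
S={'pan':(.384,-.232,.062),'finest':(.384,-.232,.135),'coarsest':(.384,-.232,.173),'coarse':(.532,-.183,.048),'lid':(.533,-.376,.016),'knob':(.533,-.376,.045),'cone':(.516,-.105,.006),'jar':(.434,-.43,.05)}
for cam in sys.argv[1].split(','):
    img,d,w=cloud(cam)
    for n in sys.argv[2:]:
        x,y,z=S[n]; R=.016 if n=='knob' else .034
        m=(abs(w[...,2]-z)<.005)&(np.hypot(w[...,0]-x,w[...,1]-y)<R); p=w[m]
        if len(p)>5: print(cam,n,len(p),*[np.round(v,1) for v in cv2.minEnclosingCircle((p[:,:2]*1000).astype(np.float32))],'z',np.round(np.percentile(p[:,2],[50,95]),4))
s=read_state(); print(s['time_s'],s['position'],s['force'],s['opening'])
E
python3 ring.py wrist,scene coarse finest
```

```text
wrist coarse 1574 [ 532.1 -183.5] 25.8 z [0.0477 0.0492]
scene coarse 107 [ 532.1 -181. ] 26.7 z [0.046  0.0484]
scene finest 153 [ 385.1 -231. ] 26.7 z [0.1332 0.1354]
19.9 [ 0.53265071 -0.18326229  0.09046087] [-0.4591647   0.2448009  -0.51813783] 0.9981657296258749
```

Call:
apply_moves(rows=[{"x": 0,"y": 0,"z": 30,"rx": 0,"ry": 0,"rz": 0,"claw": 0},{"x": 0,"y": 0,"z": 55,"rx": 0,"ry": 0,"rz": 0,"claw": 0},{"x": 0,"y": 0,"z": 76,"rx": 0,"ry": 0,"rz": 0,"claw": 0},{"x": 0,"y": 0,"z": 76,"rx": 0,"ry": 0,"rz": 0,"claw": 0},{"x": 0,"y": 0,"z": 76,"rx": 0,"ry": 0,"rz": 0,"claw": 255},{"x": 0,"y": 0,"z": 76,"rx": 0,"ry": 0,"rz": 0,"claw": 255},{"x": 0,"y": 0,"z": 76,"rx": 0,"ry": 0,"rz": 0,"claw": 255},{"x": 0,"y": 0,"z": 76,"rx": 0,"ry": 0,"rz": 0,"claw": 255},{"x": 0,"y": 0,"z": 76,"rx": 0,"ry": 0,"rz": 0,"claw": 255},{"x": 0,"y": 0,"z": 76,"rx": 0,"ry": 0,"rz": 0,"claw": 255}])

```text
time_s: 21.15
position: [0.5321, -0.1829, 0.0139]
tcp_rot: [[-0.0, 1.0, 0.0], [1.0, 0.0, -0.0], [-0.0, 0.0, -1.0]]
force: [-0.8, 1.2, 3.3]
opening: 0.571
grasp_force: 30.0
```

Call:
apply_moves(rows=[{"x": 0,"y": 0,"z": -25,"rx": 0,"ry": 0,"rz": 0,"claw": 255},{"x": 0,"y": 0,"z": -65,"rx": 0,"ry": 0,"rz": 0,"claw": 255},{"x": 0,"y": 0,"z": -110,"rx": 0,"ry": 0,"rz": 0,"claw": 255},{"x": 0,"y": 0,"z": -150,"rx": 0,"ry": 0,"rz": 0,"claw": 255},{"x": -6,"y": -20,"z": -162,"rx": 0,"ry": 0,"rz": 0,"claw": 255},{"x": -20,"y": -60,"z": -162,"rx": 0,"ry": 0,"rz": 0,"claw": 255},{"x": -34,"y": -104,"z": -162,"rx": 0,"ry": 0,"rz": 0,"claw": 255},{"x": -45,"y": -136,"z": -162,"rx": 0,"ry": 0,"rz": 0,"claw": 255},{"x": -49,"y": -148.5,"z": -160,"rx": 0,"ry": 0,"rz": 0,"claw": 255},{"x": -49,"y": -148.5,"z": -152,"rx": 0,"ry": 0,"rz": 0,"claw": 255}])

```text
time_s: 22.4
position: [0.3826, -0.2319, 0.1649]
tcp_rot: [[0.002, 1.0, -0.0], [1.0, -0.002, 0.001], [0.001, -0.0, -1.0]]
force: [-0.2, -0.4, -1.9]
opening: 0.571
grasp_force: 30.0
```

```bash
python3 chk.py .135 .2 w7
```

```text
wrist base 887 [ 0.3589 -0.2564  0.129   0.4093 -0.2066  0.1375] [ 384.  -231.1]
wrist carried 3819 [ 0.351  -0.2582  0.194   0.4161 -0.2065  0.206 ] [ 383.5 -225.5]
scene base 94 [ 0.3592 -0.2559  0.1293  0.4067 -0.2116  0.1362] [ 384.  -231.4]
scene carried 139 [ 0.3511 -0.2554  0.1941  0.4153 -0.213   0.2058] [ 383.1 -237.9]
[ 0.38346721 -0.23140192  0.16438184] [ 0.7422928  -0.19201633 -2.83549235] 0.5722620378097607
```

View pics/w7.png

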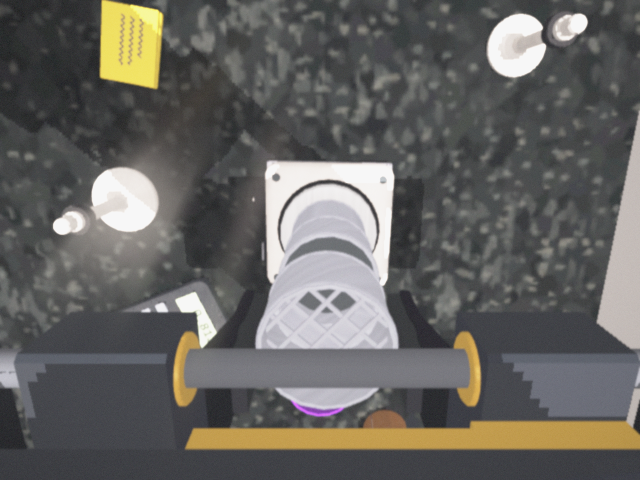

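The coarse sieve (open grid) is coaxial above the fine sieve and pan (u≈328). Lowering.

Call:
apply_moves(rows=[{"x": 0,"y": 0,"z": 8,"rx": 0,"ry": 0,"rz": 0,"claw": 255},{"x": 0,"y": 0,"z": 15,"rx": 0,"ry": 0,"rz": 0,"claw": 255},{"x": 0,"y": 0,"z": 20,"rx": 0,"ry": 0,"rz": 0,"claw": 255},{"x": 0,"y": 0,"z": 22,"rx": 0,"ry": 0,"rz": 0,"claw": 255},{"x": 0,"y": 0,"z": 24,"rx": 0,"ry": 0,"rz": 0,"claw": 255},{"x": 0,"y": 0,"z": 25,"rx": 0,"ry": 0,"rz": 0,"claw": 255},{"x": 0,"y": 0,"z": 26,"rx": 0,"ry": 0,"rz": 0,"claw": 255},{"x": 0,"y": 0,"z": 26,"rx": 0,"ry": 0,"rz": 0,"claw": 255},{"x": 0,"y": 0,"z": 26,"rx": 0,"ry": 0,"rz": 0,"claw": 255}])

```text
time_s: 23.62
position: [0.3835, -0.2319, 0.1396]
tcp_rot: [[-0.0, 1.0, 0.0], [1.0, 0.0, -0.0], [-0.0, 0.0, -1.0]]
force: [-0.8, 0.2, -2.0]
opening: 0.566
grasp_force: 30.0
```

Call:
apply_moves(rows=[{"x": 0,"y": 0,"z": 0.5,"rx": 0,"ry": 0,"rz": 0,"claw": 255},{"x": 0,"y": 0,"z": 1,"rx": 0,"ry": 0,"rz": 0,"claw": 255},{"x": 0,"y": 0,"z": 1.5,"rx": 0,"ry": 0,"rz": 0,"claw": 255},{"x": 0,"y": 0,"z": 1.5,"rx": 0,"ry": 0,"rz": 0,"claw": 255},{"x": 0,"y": 0,"z": 1.5,"rx": 0,"ry": 0,"rz": 0,"claw": 255}])

```text
time_s: 24.25
position: [0.3836, -0.232, 0.1387]
tcp_rot: [[-0.0, 1.0, 0.0], [1.0, 0.0, -0.001], [-0.001, 0.0, -1.0]]
force: [-0.2, 0.5, 6.4]
opening: 0.568
grasp_force: 30.0
```

Call:
apply_moves(rows=[{"x": 0,"y": 0,"z": 0,"rx": 0,"ry": 0,"rz": 0,"claw": 0},{"x": 0,"y": 0,"z": 0,"rx": 0,"ry": 0,"rz": 0,"claw": 0},{"x": 0,"y": 0,"z": 0,"rx": 0,"ry": 0,"rz": 0,"claw": 0},{"x": 0,"y": 0,"z": 0,"rx": 0,"ry": 0,"rz": 0,"claw": 0},{"x": 0,"y": 0,"z": 0,"rx": 0,"ry": 0,"rz": 0,"claw": 0},{"x": 0,"y": 0,"z": -15,"rx": 0,"ry": 0,"rz": 0,"claw": 0},{"x": 0,"y": 0,"z": -40,"rx": 0,"ry": 0,"rz": 0,"claw": 0},{"x": 0,"y": 0,"z": -65,"rx": 0,"ry": 0,"rz": 0,"claw": 0},{"x": 0,"y": 0,"z": -80,"rx": 0,"ry": 0,"rz": 0,"claw": 0},{"x": 0,"y": 0,"z": -80,"rx": 0,"ry": 0,"rz": 0,"claw": 0}])

```text
time_s: 25.5
position: [0.3841, -0.2324, 0.219]
tcp_rot: [[-0.0, 1.0, 0.002], [1.0, 0.0, -0.002], [-0.002, 0.002, -1.0]]
force: [-0.3, -0.2, -0.3]
opening: 1.001
grasp_force: 0.0
```

Call:
apply_moves(rows=[{"x": -30,"y": 31,"z": 0,"rx": 0,"ry": 0,"rz": 0,"claw": 0},{"x": -66,"y": 68,"z": 0,"rx": 0,"ry": 0,"rz": 0,"claw": 0},{"x": -103,"y": 106,"z": 0,"rx": 0,"ry": 0,"rz": 0,"claw": 0},{"x": -135,"y": 140,"z": 0,"rx": 0,"ry": 0,"rz": 0,"claw": 0},{"x": -145.5,"y": 151,"z": 20,"rx": 0,"ry": 0,"rz": 0,"claw": 0},{"x": -145.5,"y": 151,"z": 60,"rx": 0,"ry": 0,"rz": 0,"claw": 0},{"x": -145.5,"y": 151,"z": 100,"rx": 0,"ry": 0,"rz": 0,"claw": 0},{"x": -145.5,"y": 151,"z": 140,"rx": 0,"ry": 0,"rz": 0,"claw": 0},{"x": -145.5,"y": 151,"z": 140,"rx": 0,"ry": 0,"rz": 0,"claw": 0},{"x": -145.5,"y": 151,"z": 140,"rx": 0,"ry": 0,"rz": 0,"claw": 0}])

```text
time_s: 26.75
position: [0.5349, -0.3778, 0.0785]
tcp_rot: [[-0.0, 1.0, 0.001], [1.0, 0.0, -0.001], [-0.001, 0.001, -1.0]]
force: [-0.9, -0.2, -0.5]
opening: 1.001
grasp_force: 0.0
```

```bash
python3 ring.py wrist,scene lid knob coarsest jar cone
```

```text
wrist lid 4491 [ 534.5 -377.8] 25.5 z [0.0164 0.0178]
wrist knob 978 [ 534.7 -377.5] 9.2 z [0.0451 0.0463]
wrist jar 255 [ 434.2 -412.7] 8.2 z [0.0488 0.0507]
scene lid 306 [ 535.1 -375.5] 26.1 z [0.0155 0.0183]
scene knob 43 [ 534.6 -376.2] 9.1 z [0.0439 0.0456]
scene coarsest 164 [ 384.1 -230.8] 26.0 z [0.1712 0.1736]
scene jar 105 [ 434.7 -421.4] 18.3 z [0.049  0.0508]
scene cone 83 [ 515.5 -105.5] 33.2 z [0.005  0.0083]
26.85 [ 0.53557047 -0.37835208  0.07993406] [ 0.25940126 -0.55164088  0.0797849 ] 0.9985816886440804
```

Call:
apply_moves(rows=[{"x": 0,"y": 0,"z": 25,"rx": 0,"ry": 0,"rz": 0,"claw": 0},{"x": 0,"y": 0,"z": 45,"rx": 0,"ry": 0,"rz": 0,"claw": 0},{"x": 0,"y": 0,"z": 61,"rx": 0,"ry": 0,"rz": 0,"claw": 0},{"x": 0,"y": 0,"z": 61,"rx": 0,"ry": 0,"rz": 0,"claw": 0},{"x": 0,"y": 0,"z": 61,"rx": 0,"ry": 0,"rz": 0,"claw": 0},{"x": 0,"y": 0,"z": 61,"rx": 0,"ry": 0,"rz": 0,"claw": 0}])

```text
time_s: 27.6
position: [0.535, -0.3778, 0.0179]
tcp_rot: [[-0.0, 1.0, 0.001], [1.0, 0.0, -0.001], [-0.001, 0.001, -1.0]]
force: [0.0, -0.9, 0.3]
opening: 1.002
grasp_force: 0.0
```

Tips are at ≈0.0225, 6 mm above the disc, with about 22 mm of knob between the pads. Closing.

Call:
apply_moves(rows=[{"x": 0,"y": -0.3,"z": 1,"rx": 0,"ry": 0,"rz": 0,"claw": 255},{"x": 0,"y": -0.3,"z": 1,"rx": 0,"ry": 0,"rz": 0,"claw": 255},{"x": 0,"y": -0.3,"z": 1,"rx": 0,"ry": 0,"rz": 0,"claw": 255},{"x": 0,"y": -0.3,"z": 1,"rx": 0,"ry": 0,"rz": 0,"claw": 255},{"x": 0,"y": -0.3,"z": 1,"rx": 0,"ry": 0,"rz": 0,"claw": 255},{"x": 0,"y": -0.3,"z": 1,"rx": 0,"ry": 0,"rz": 0,"claw": 255},{"x": 0,"y": -0.3,"z": 1,"rx": 0,"ry": 0,"rz": 0,"claw": 255},{"x": 0,"y": -0.3,"z": 1,"rx": 0,"ry": 0,"rz": 0,"claw": 255},{"x": 0,"y": -0.3,"z": 1,"rx": 0,"ry": 0,"rz": 0,"claw": 255},{"x": 0,"y": -0.3,"z": 1,"rx": 0,"ry": 0,"rz": 0,"claw": 255}])

```text
time_s: 28.85
position: [0.5342, -0.3774, 0.016]
tcp_rot: [[0.0, 1.0, 0.0], [1.0, -0.0, -0.0], [-0.0, 0.0, -1.0]]
force: [-0.2, -1.0, 0.2]
opening: 0.198
grasp_force: 30.0
```

Call:
apply_moves(rows=[{"x": 0,"y": 0,"z": -20,"rx": 0,"ry": 0,"rz": 0,"claw": 255},{"x": 0,"y": 0,"z": -55,"rx": 0,"ry": 0,"rz": 0,"claw": 255},{"x": 0,"y": 0,"z": -95,"rx": 0,"ry": 0,"rz": 0,"claw": 255},{"x": 0,"y": 0,"z": -135,"rx": 0,"ry": 0,"rz": 0,"claw": 255},{"x": 0,"y": 0,"z": -175,"rx": 0,"ry": 0,"rz": 0,"claw": 255},{"x": 15,"y": -16,"z": -200,"rx": 0,"ry": 0,"rz": 0,"claw": 255},{"x": 45,"y": -47,"z": -200,"rx": 0,"ry": 0,"rz": 0,"claw": 255},{"x": 80,"y": -83,"z": -200,"rx": 0,"ry": 0,"rz": 0,"claw": 255},{"x": 110,"y": -114,"z": -200,"rx": 0,"ry": 0,"rz": 0,"claw": 255},{"x": 130,"y": -135,"z": -200,"rx": 0,"ry": 0,"rz": 0,"claw": 255}])

```text
time_s: 30.1
position: [0.3974, -0.2454, 0.2172]
tcp_rot: [[-0.0, 1.0, -0.0], [1.0, 0.0, -0.0], [-0.0, -0.0, -1.0]]
force: [-0.3, -0.8, -0.8]
opening: 0.199
grasp_force: 30.0
```

Call:
apply_moves(rows=[{"x": 10,"y": -10,"z": 0,"rx": 0,"ry": 0,"rz": 0,"claw": 255},{"x": 15.3,"y": -15.6,"z": 5,"rx": 0,"ry": 0,"rz": 0,"claw": 255},{"x": 15.3,"y": -15.6,"z": 12,"rx": 0,"ry": 0,"rz": 0,"claw": 255},{"x": 15.3,"y": -15.6,"z": 12,"rx": 0,"ry": 0,"rz": 0,"claw": 255},{"x": 15.3,"y": -15.6,"z": 12,"rx": 0,"ry": 0,"rz": 0,"claw": 255}])

```text
time_s: 30.72
position: [0.3841, -0.2327, 0.2038]
tcp_rot: [[0.0, 1.0, 0.0], [1.0, -0.0, -0.0], [-0.0, 0.0, -1.0]]
force: [0.7, -0.3, -0.5]
opening: 0.198
grasp_force: 30.0
```

```bash
python3 chk.py .173 .205 w8
```

```text
wrist base 771 [ 0.3586 -0.2317  0.167   0.4088 -0.2067  0.1754] [ 383.7 -229.2]
wrist carried 4634 [ 0.3595 -0.2402  0.199   0.4096 -0.2077  0.211 ] [ 384.6 -232.7]
scene base 111 [ 0.3588 -0.2565  0.1671  0.4078 -0.2079  0.1753] [ 383.4 -232.1]
scene carried 348 [ 0.3596 -0.2569  0.1992  0.4094 -0.2101  0.211 ] [ 384.2 -232.1]
[ 0.38398645 -0.23253352  0.20395821] [-0.60258543 -0.40264155 -1.03543246] 0.19910450162060825
```

View pics/w8.png

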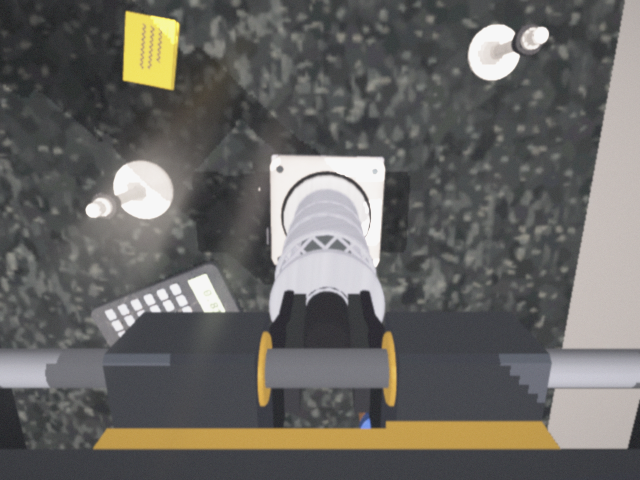

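The lid is level above the stack (u≈328), about 1 mm off in each axis; correcting while lowering.

Call:
apply_moves(rows=[{"x": 0.6,"y": -0.6,"z": 7,"rx": 0,"ry": 0,"rz": 0,"claw": 255},{"x": 0.6,"y": -0.6,"z": 14,"rx": 0,"ry": 0,"rz": 0,"claw": 255},{"x": 0.6,"y": -0.6,"z": 19,"rx": 0,"ry": 0,"rz": 0,"claw": 255},{"x": 0.6,"y": -0.6,"z": 22,"rx": 0,"ry": 0,"rz": 0,"claw": 255},{"x": 0.6,"y": -0.6,"z": 24,"rx": 0,"ry": 0,"rz": 0,"claw": 255},{"x": 0.6,"y": -0.6,"z": 24,"rx": 0,"ry": 0,"rz": 0,"claw": 255},{"x": 0.6,"y": -0.6,"z": 24,"rx": 0,"ry": 0,"rz": 0,"claw": 255}])

```text
time_s: 31.7
position: [0.3831, -0.2316, 0.1802]
tcp_rot: [[-0.0, 1.0, 0.0], [1.0, 0.0, -0.0], [-0.0, 0.0, -1.0]]
force: [0.3, 0.7, -1.0]
opening: 0.198
grasp_force: 30.0
```

Call:
apply_moves(rows=[{"x": 0,"y": 0,"z": 0.5,"rx": 0,"ry": 0,"rz": 0,"claw": 255},{"x": 0,"y": 0,"z": 1,"rx": 0,"ry": 0,"rz": 0,"claw": 255},{"x": 0,"y": 0,"z": 1.3,"rx": 0,"ry": 0,"rz": 0,"claw": 255},{"x": 0,"y": 0,"z": 1.3,"rx": 0,"ry": 0,"rz": 0,"claw": 255},{"x": 0,"y": 0,"z": 1.3,"rx": 0,"ry": 0,"rz": 0,"claw": 255}])

```text
time_s: 32.33
position: [0.383, -0.2315, 0.1789]
tcp_rot: [[-0.0, 1.0, 0.0], [1.0, 0.0, -0.0], [-0.0, 0.0, -1.0]]
force: [-0.3, 0.1, 0.7]
opening: 0.197
grasp_force: 30.0
```

Bottom ≈ 0.163 but no clear contact force yet; one more small step.

Call:
apply_moves(rows=[{"x": 0,"y": 0,"z": 0.5,"rx": 0,"ry": 0,"rz": 0,"claw": 255},{"x": 0,"y": 0,"z": 1,"rx": 0,"ry": 0,"rz": 0,"claw": 255},{"x": 0,"y": 0,"z": 1,"rx": 0,"ry": 0,"rz": 0,"claw": 255},{"x": 0,"y": 0,"z": 1,"rx": 0,"ry": 0,"rz": 0,"claw": 255}])

```text
time_s: 32.83
position: [0.3833, -0.2318, 0.1786]
tcp_rot: [[-0.0, 1.0, 0.001], [1.0, 0.0, -0.001], [-0.001, 0.001, -1.0]]
force: [-0.7, 1.1, 7.7]
opening: 0.197
grasp_force: 30.0
```

Call:
apply_moves(rows=[{"x": 0,"y": 0,"z": -0.5,"rx": 0,"ry": 0,"rz": 0,"claw": 0},{"x": 0,"y": 0,"z": -0.5,"rx": 0,"ry": 0,"rz": 0,"claw": 0},{"x": 0,"y": 0,"z": -0.5,"rx": 0,"ry": 0,"rz": 0,"claw": 0},{"x": 0,"y": 0,"z": -0.5,"rx": 0,"ry": 0,"rz": 0,"claw": 0},{"x": 0,"y": 0,"z": -0.5,"rx": 0,"ry": 0,"rz": 0,"claw": 0},{"x": 0,"y": 0,"z": -15,"rx": 0,"ry": 0,"rz": 0,"claw": 0},{"x": 0,"y": 0,"z": -45,"rx": 0,"ry": 0,"rz": 0,"claw": 0},{"x": 0,"y": 0,"z": -80,"rx": 0,"ry": 0,"rz": 0,"claw": 0},{"x": 0,"y": 0,"z": -100,"rx": 0,"ry": 0,"rz": 0,"claw": 0},{"x": 0,"y": 0,"z": -100,"rx": 0,"ry": 0,"rz": 0,"claw": 0}])

```text
time_s: 34.08
position: [0.3837, -0.2322, 0.279]
tcp_rot: [[-0.0, 1.0, 0.003], [1.0, 0.0, -0.003], [-0.003, 0.003, -1.0]]
force: [0.0, -0.0, -1.1]
opening: 1.003
grasp_force: 0.0
```

```bash
python3 - <<'E'
from h import *
s=read_state(); print(s['time_s'],s['position'],s['opening'],s['grasp_force'])
for n in('wrist','scene'):
    img,d,w=cloud(n)
    if n=='scene': save('s9',cv2.resize(img[130:330,200:440],None,fx=3,fy=3))
    for z,R in((.097,.03),(.135,.03),(.179,.03),(.208,.015)):
        m=(abs(w[...,2]-z)<.006)&(np.hypot(w[...,0]-.3838,w[...,1]+.232)<R); p=w[m]
        if len(p)>5:print(n,z,len(p),*[np.round(v,1) for v in cv2.minEnclosingCircle((p[:,:2]*1000).astype(np.float32))],np.round(np.percentile(p[:,2],[50,95]),4))
    m=(abs(w[...,2]-.177)<.007)&(np.hypot(w[...,0]-.3838,w[...,1]+.232)<.022); p=w[m]
    if len(p)>50: a=np.linalg.lstsq(np.c_[p[:,:2],np.ones(len(p))],p[:,2],rcond=None)[0]; print('tilt',a[:2])
E
```

```text
34.075 [ 0.38374188 -0.23215815  0.2790279 ] 1.0027893461569113 0.0
wrist 0.097 114 [ 383.8 -225.6] 24.4 [0.1002 0.102 ]
wrist 0.135 224 [ 383.8 -227.8] 25.0 [0.1378 0.1403]
wrist 0.179 3542 [ 383.7 -232.1] 25.4 [0.1793 0.1808]
wrist 0.208 737 [ 383.1 -231.8] 9.3 [0.208  0.2092]
tilt [-0.00260408  0.00275249]
scene 0.097 124 [ 383.6 -232.1] 25.7 [0.0968 0.1019]
scene 0.135 125 [ 380.9 -233.9] 24.5 [0.1361 0.1405]
scene 0.179 464 [ 384.  -230.7] 26.1 [0.1781 0.1811]
scene 0.208 86 [ 382.8 -230.6] 9.6 [0.2066 0.2083]
tilt [0.01910184 0.03642342]
```

View pics/s9.png

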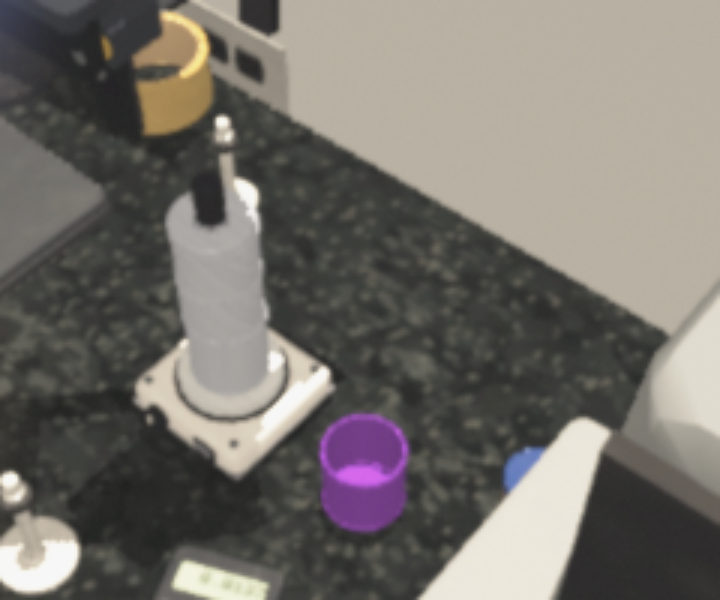

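The stack stands straight on the shaker with no gaps: lid disc at 0.179 m, knob top at 0.208 m, level. The jar, cones and purple cup are untouched and the gripper is clear, so I'm handing in.

```bash
python3 -c "
from rig import *
print(hand_in())"
```

```text
the job is handed in; nothing more can be done
None
```

The sieve stack is built on the shaker (pan, fine sieve, coarse sieve, lid), each nested home at its expected height, with the jar and cone undisturbed and the gripper clear; I handed it in at about 34 s, and no verdict was returned.

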